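Fill the round tin and roll its carton into the dispatch bay

ROBOT

A 6-joint arm with a two-finger parallel gripper is mounted at the origin on the work surface. World frame = base frame: x ahead of the robot, y to its left, z up, the work surface at z = 0. Lengths are in m, angles in rad, forces in N, time in s.
With the tool pointing down it reaches from about 0.25 to 0.775 m from the base axis. Payload 4 kg.
Tool frame: the origin (TCP) lies at the very end of the fingers, on their centre line; the grasp point (between the pads) lies hold_point_z behind it (hold_point_z is the distance from the TCP to the grasp point, in m); z points along the fingers, y is the direction in which the jaws open and shut (so a half turn about z gives the same grasp; the last joint's range is limited). The gripper opens to 94 mm and grips with 3 to 60 N. Pads are 16 mm wide; open, the fingers measure 119 mm over their backs; the gripper's body (75 mm by 177 mm) begins 78 mm behind the grasp point.
Start: joints at [-1.217, 0.087, 1.371, -0, 1.684, -0.103], TCP at [0.243, -0.494, 0.206] pointing down, gripper open.
Joint ranges: [-3.1, 3.1], [-0.76, 2.03], [0.27, 2.55], [-1.08, 4.22], [0.17, 2.65], [-2.57, 2.57]. Speed limits (rad/s): [2.79, 2.79, 3.14, 3.14, 3.14, 3.14].

INTERFACE

Orientations are given as [roll, pitch, yaw] about the fixed x, y, z axes, in that order (R = Rz(yaw) Ry(pitch) Rx(roll)).
In Python, from bench import * gives the robot as it stands.
- The arm moves only by the tool step_arm, never from a script. Its argument "increments" is text: rows parted by semicolons, each of 6 numbers parted by spaces: the shift along the tool's x, y, z in cm, then the turn, a rotation vector about the tool's x, y, z in rad. A call has 1 to 5 rows; each row shifts and turns the commanded pose from where the row before left it, along the tool's axes as they then stand; what a row does not reach is not made up. A row lasts 1/10 s, in which the tool goes at most 50 mm and 8.59 degrees, less where a joint would pass 70% of its speed; a pose out of reach is approached as far as the arm can. A call is refused whole if a number of a shift passes 5 or a number of a turn 0.15, either way. A call with a gripper value outside its range is refused whole. "claw" is the gripper's target within -1 to 1 (shut at 1, half-way at 0, fully open at -1), set as the call begins (left out, the last holds). The fingers move at their own pace and stop on an object; the grip force is fixed at half the most. Time passes only in rows, so rows that do not move let the fingers close. It gives the time, the measured TCP pose, the force and the opening at its end, in the units of the state.
- get_obs(): the state, without advancing time (a new reading comes with each control period).
- snapshot(name): name is "side" or "top" or "wrist"; returns the picture (480x640x3 uint8, red, green, blue); there is no depth.
- calibration(name): a dict with "camera_matrix" (3x3 intrinsics, pixels), "k1" (the pictures are not rectified: a ray, as slopes to the right and down, at radius r is drawn at 1 + k1 r^2 times it, then the intrinsics apply), "eye" and "orientation" of the camera in the world; the wrist camera has in their place "tool_from_camera" (4x4, takes a point from camera to tool coordinates, whose origin is the TCP and whose axes are the flange's). Camera axes: x right, y up, looking along -z (the intrinsics and any distortion apply to the point x, -y, -z); pixel columns grow to the right and rows downward; lengths in m; the calibration is good to about 2 mm. A picture is of the moment at which its call begins: read the wrist's pose just before it. calibration takes no time and is no camera call.
- close_job(): hands the job in, once; it reports no verdict.
The state is a dict: "time": time; "joint_positions": joint angles; "qvel": joint speeds; "joint_torque": joint torques, N m; "tool_pos": TCP position; "ee_rot": TCP orientation; "wrist_force": force on the tool from outside, world axes, zero at the start; "wrist_torque": the same for the moment, N m; "width": finger opening in m.
Only numpy, scipy, OpenCV 4.12 (cv2) and the standard library are available. Lean on these libraries where they do the work, as an engineer would, in place of code of your own. Each camera call takes 0.05 s, during which the arm holds its last target. There are 200 camera calls.

TASK

One little bottle is missing from the round tin in the carton: pick up the matching bottle that stands on the table and set it down gently, upright, into the empty place, without dropping it. Then, with the tin full, push the carton slowly along the rollers into the bay until it is fully home against the bay's end wall. Keep all the bottles upright in the tin and the carton on the rollers, and leave the jar, the beaker and the steel mould where they are.

Things in the scene. Friction and masses are not known exactly. Their poses are not given: they have to be found in the camera images.
- conveyor: Fixed roller track 500 mm long ending in a bay. Origin at table level on its centre line; own x = travel into the bay (roughly robot's left), y across, z up. 16 passive steel rollers, 24 mm diameter, every 30 mm from x = -225 to 225 mm, tops 60 mm above the table. Aluminium sides: inner faces at y = +-98 mm, tops 85 mm high.
- bay_stop (a point): Point on the inner face of the bay's end wall (conveyor x = 240 mm), on the centre line, at roller-top height. The grey bay is open above; side walls from conveyor x = 95 mm, inner faces at y = +-90 mm, tops 115 mm above the table; flared lead-in plates from x = 45 mm narrow the lane to that width.
- carton: Open-topped cardboard carton 172 x 172 mm, 50 mm high, walls and floor 3 mm, loose on the rollers, holding the tin; about 0.8 kg in all, rolls with about 1 N. Origin at the centre of its underside; its x points to the bay (within a few degrees of the track's x), z up. When home, 27 mm of its rear still stands out of the bay's side walls.
- carton_front (a point): Centre of the lower edge of the carton's leading face, which is to meet the bay's end wall.
- carton_back (a point): Centre of the carton's trailing face (the one to push on), 25 mm above its underside.
- tin: Round open aluminium tin, outer diameter 162 mm, 35 mm high, wall and floor 3 mm, loose in the carton with 2 mm play. Made for seven bottles in hexagonal packing: one central, six around it, 51.5 mm between centres. One outer place is empty. Origin at the centre of its underside; turned to any angle, its x points at the empty place.
- tin_gap (a point): Centre of the empty place, on the tin's inner floor: the bottle's underside centre goes here. About 1.5 mm play round a bottle; the neighbours are loose.
- spare: The missing bottle, standing on the table between robot and track, left or right. White plastic, about 70 g, 84 mm high: body 50 mm in diameter up to 46 mm (foot edge bevelled 4 mm), shoulder up to 57 mm, grey cap 22 mm in diameter from 61 to 84 mm, by which it is taken from above. Origin at the centre of its underside, z up.
- bottle1: Centre bottle in the tin, same shape as the spare. Origin at the centre of its underside.
- bottle2: An outer bottle in the tin, same shape as the spare. Origin at the centre of its underside.
- bottle3: An outer bottle in the tin, same shape as the spare. Origin at the centre of its underside.
- bottle4: An outer bottle in the tin, same shape as the spare. Origin at the centre of its underside.
- bottle5: An outer bottle in the tin, same shape as the spare. Origin at the centre of its underside.
- bottle6: An outer bottle in the tin, same shape as the spare. Origin at the centre of its underside.
- jar: Bystander: squat glass jar with steel lid, 72 mm in diameter, 62 mm high, on the table on the side opposite the spare bottle. Origin under its centre.
- beaker: Bystander: steel beaker 68 mm in diameter, 70 mm high, on the table near the robot. Origin under its centre.
- mould: Bystander: open steel cheese mould 160 x 90 x 60 mm on the table beyond the bay end of the track. Origin under its centre.

How it is judged:
On the way, in this order (a step that is already met when the one before it is completed fails the run):
1. the missing bottle stands in the tin's empty place, released (horizontal distance between spare and tin_gap below 0.008 m and z of spare in the frame of tin below 0.006 m and angle between spare's own z axis and vertical below 0.08 rad and contact force between spare and the fingers below 0.1 N), for 0.2 s.
2. the carton is fully home in the bay (x of carton_front in the frame of conveyor above 0.233 m and angle between the x axis of carton and the x axis of conveyor, either way round below 0.08 rad and z of carton in the frame of conveyor below 0.066 m and angle between carton's own z axis and vertical below 0.05 rad), for 0.2 s.
At the end, for the whole second after the job is handed in: The missing bottle stands upright in its place in the tin (within 8 mm, on the tin's floor within 3 mm), the other six stand upright in the tin, and the carton rests level on the rollers, square in the bay, its front face within 7 mm of the end wall, at rest (all of step 2 and horizontal distance between spare and tin_gap below 0.008 m and z of spare in the frame of tin below 0.006 m and angle between spare's own z axis and vertical below 0.08 rad and horizontal distance between each of bottle1, bottle2, bottle3, bottle4, bottle5, bottle6 and tin below 0.062 m and z of each of bottle1, bottle2, bottle3, bottle4, bottle5, bottle6 in the frame of tin below 0.007 m and angle between each of bottle1, bottle2, bottle3, bottle4, bottle5, bottle6's own z axis and vertical below 0.1 rad and linear speed of each of carton, spare below 0.01 m/s); the robot touches nothing.
It fails at once if a bottle is dropped (falls free, faster than 0.55 m/s) (linear speed of spare above 0.55 m/s and contact force between spare and the fingers below 0.05 N).
It fails at once if a bottle is tipped by more than 0.4 rad (angle between any of bottle1, bottle2, bottle3, bottle4, bottle5, bottle6, spare's own z axis and vertical above 0.4 rad).
It fails at once if the carton is shoved faster than 0.4 m/s (linear speed of carton above 0.4 m/s).
It fails at once if jar, beaker or mould is moved by more than 20 mm (distance of any of jar, beaker, mould from where it was at the start of the episode above 0.02 m).
It also fails if it takes over 64 s, if anything falls off the work surface, if the arm or the gripper's body presses on something with over 40 N, if the wrist force passes 120 N, or if a joint passes its speed limit or range.

## Working session

There is one attempt and no reset: what is moved stays moved. The work goes in short steps, Python scripts to look and compute and a tool call to move; the robot and the scene stay as the last step left them, time stands still between calls to the robot, and variables do not carry over. Pictures are saved under pics/ and viewed, about 8 in all and at most 12, crops included, and the job is handed in when it is done.

Besides the shell and the picture viewer there is one more tool, called as name(argument=value, ...) on one line, values as JSON. step_arm: Moves the arm, as the interface text tells. Its arguments: {"type":"object","properties":{"increments":{"type":"string"},"claw":{"type":"number"}},"required":["increments"]}

```bash
mkdir -p pics; cat > h.py <<'E'
from bench import *
import numpy as np, cv2
from scipy.spatial.transform import Rotation as Rn
def save(n,f):
    im=snapshot(n); cv2.imwrite('pics/'+f,im[:,:,::-1]); return im
def campose(n):
    c=calibration(n)
    if n=='wrist':
        o=get_obs(); T=np.eye(4); T[:3,:3]=toolR(o); T[:3,3]=o['tool_pos']; M=T@np.array(c['tool_from_camera']); return c,M[:3,:3],M[:3,3]
    q=np.array(c['orientation'])
    R=q if q.shape==(3,3) else Rn.from_euler('xyz',q).as_matrix()
    return c,R,np.array(c['eye'])
def toolR(o=None):
    o=o or get_obs(); return Rn.from_euler('xyz',o['ee_rot']).as_matrix()
def ray(n,px,P=None):
    c,R,e=P or campose(n); K=np.array(c['camera_matrix']);k=c['k1']
    px=np.atleast_2d(np.array(px,float))
    d=cv2.undistortPoints(px[:,None],K,np.array([k,0,0,0,0.]))[:,0]
    v=np.c_[d[:,0],-d[:,1],-np.ones(len(d))]
    return e,v@R.T
def onz(n,px,z,P=None):
    e,v=ray(n,px,P); return e+v*((z-e[2])/v[:,2])[:,None]
def proj(n,p,P=None):
    c,R,e=P or campose(n); q=(np.atleast_2d(p)-e)@R; K=np.array(c['camera_matrix'])
    s=np.c_[q[:,0],-q[:,1]]/-q[:,2:]; s=s*(1+c['k1']*(s**2).sum(1))[:,None]
    return s@K[:2,:2].T+K[:2,2]
E
python3 - <<'E'
from h import *
print(get_obs())
for n in ['top','side','wrist']: print(calibration(n))
a=save('top','top0.png');b=save('side','side0.png')
E
```

```text
{'time': 0.0, 'joint_positions': array([-1.21712144e+00,  8.79257755e-02,  1.37223482e+00,  4.97130034e-06,
        1.68360745e+00, -1.03096281e-01]), 'qvel': array([-0.00144712,  0.00291217, -0.00180925, -0.00032344,  0.00071196,
        0.00026426]), 'joint_torque': array([-1.17962605e-03, -3.40179420e+01, -3.02435160e+01,  7.16499193e-02,
        3.29965213e-02, -1.70242306e-04]), 'tool_pos': array([ 0.24238696, -0.49309713,  0.20433002]), 'ee_rot': array([-3.13942931e+00, -2.28792881e-04,  4.56771471e-01]), 'wrist_force': array([ 0.45995994,  0.976677  , -0.23515762]), 'wrist_torque': array([0.01429353, 0.06313316, 0.02471837]), 'width': 0.09386337739812525}
{'camera_matrix': array([[623.26754476,   0.        , 314.12942438],
       [  0.        , 623.26754476, 233.8679266 ],
       [  0.        ,   0.        ,   1.        ]]), 'k1': -0.22005217481732117, 'eye': array([0.42119496, 0.06250769, 1.23509279]), 'orientation': array([ 0.09058005,  0.01914197, -1.58097639])}
{'camera_matrix': array([[604.86003755,   0.        , 308.92436053],
       [  0.        , 604.86003755, 243.8978552 ],
       [  0.        ,   0.        ,   1.        ]]), 'k1': 0.06340927774324458, 'eye': array([0.11815911, 0.8829662 , 0.96448717]), 'orientation': array([ 7.88250355e-01,  4.60781859e-04, -2.65082498e+00])}
{'camera_matrix': array([[359.58999996,   0.        , 314.12328766],
       [  0.        , 359.58999996, 243.552555  ],
       [  0.        ,   0.        ,   1.        ]]), 'k1': -0.04865191051545012, 'tool_from_camera': array([[-9.82156680e-04,  9.60650264e-01,  2.77759078e-01,
         8.02605488e-02],
       [ 9.99999094e-01,  1.19921625e-03, -6.11578995e-04,
         1.15602165e-03],
       [-9.20606722e-04,  2.77758225e-01, -9.60650572e-01,
        -1.79273024e-01],
       [ 0.00000000e+00,  0.00000000e+00,  0.00000000e+00,
         1.00000000e+00]])}
```

View pics/top0.png

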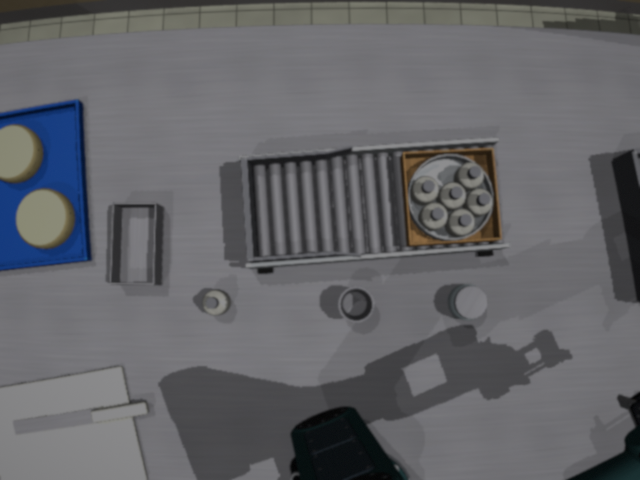

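View pics/side0.png

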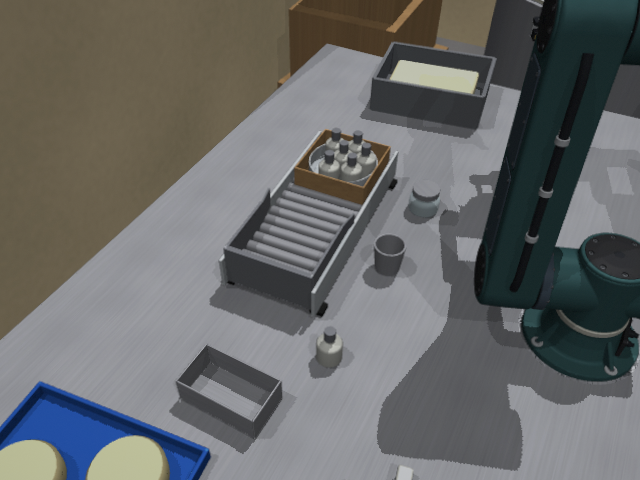

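Top view: the spare is at about (213,300). The carton holds six caps at about (427,186), (452,193), (471,173), (480,200), (460,220) and (434,214). The gap is at about (440,168), and the beaker at (355,304) and jar at (468,301) are to be avoided. The side view agrees.

```bash
cat > m.py <<'E'
from h import *
im=cv2.imread('pics/top0.png')
g=cv2.cvtColor(im,cv2.COLOR_BGR2GRAY)
def cap(px,r=14):
    x,y=map(int,px); w=g[y-r:y+r+1,x-r:x+r+1]
    w=cv2.resize(w,None,fx=6,fy=6,interpolation=cv2.INTER_CUBIC)
    c=cv2.HoughCircles(w,cv2.HOUGH_GRADIENT,1,100,param1=80,param2=8,minRadius=28,maxRadius=44)
    if c is None: return None
    c=c[0,0]; return (c[0]-2.5)/6+x-r,(c[1]-2.5)/6+y-r,c[2]/6
for p,z in [((212,299),.084)]+[(q,.150) for q in [(427,186),(452,194),(471,174),(480,201),(460,221),(434,214)]]:
    c=cap(p); print(p,np.round(c,1),onz('top',[c[:2]],z).round(4),onz('top',[p],z).round(4))
hsv=cv2.cvtColor(im,cv2.COLOR_BGR2HSV)
m=cv2.inRange(hsv,(8,90,50),(22,255,255)); m[:,:330]=0;m[:,560:]=0;m[:100]=0;m[280:]=0
ct=max(cv2.findContours(m,0,2)[0],key=cv2.contourArea); r=cv2.minAreaRect(ct); b=cv2.boxPoints(r)
print(r); W=onz('top',b,.110); print(W.round(4), W.mean(0), np.linalg.norm(np.diff(W[[0,1,2,3,0]],axis=0),axis=1))
# conveyor: side plates top edges clicks
print(onz('top',[(247,268),(508,245),(245,160),(497,140)],.085).round(4))
a=im[125:275,385:515];a=cv2.resize(a,None,fx=4,fy=4,interpolation=cv2.INTER_CUBIC)
s=cv2.resize(im[275:325,190:240],None,fx=5,fy=5,interpolation=cv2.INTER_CUBIC); o=np.zeros((600,800,3),np.uint8);o[:,:520]=a;o[:250,530:780]=s
cv2.imwrite('pics/c1.png',o)
E
python3 m.py
```

```text
Traceback (most recent call last):
  File "m.py", line 11, in <module>
    c=cap(p); print(p,np.round(c,1),onz('top',[c[:2]],z).round(4),onz('top',[p],z).round(4))
                      ~~~~~~~~^^^^^
TypeError: unsupported operand type(s) for *: 'NoneType' and 'float'
```

```bash
sed -i 's/    c=cap(p); print.*/    print(p,onz("top",[p],z).round(4))/' m.py; python3 m.py
```

```text
(212, 299) [[0.4067 0.2746 0.084 ]]
(427, 186) [[ 0.6027 -0.1184  0.15  ]]
(452, 194) [[ 0.588  -0.1628  0.15  ]]
(471, 174) [[ 0.6239 -0.1988  0.15  ]]
(480, 201) [[ 0.5751 -0.2132  0.15  ]]
(460, 221) [[ 0.5397 -0.1756  0.15  ]]
(434, 214) [[ 0.5526 -0.1293  0.15  ]]
((450.955810546875, 195.83627319335938), (95.58781433105469, 93.59223175048828), 86.18592071533203)
[[ 0.6748 -0.079   0.11  ]
 [ 0.6865 -0.2563  0.11  ]
 [ 0.5074 -0.2601  0.11  ]
 [ 0.4983 -0.086   0.11  ]] [ 0.59177772 -0.17036856  0.11      ] [0.17762451 0.17913419 0.17438332 0.17656134]
[[ 0.4638  0.2086  0.085 ]
 [ 0.5005 -0.281   0.085 ]
 [ 0.6675  0.2126  0.085 ]
 [ 0.7024 -0.269   0.085 ]]
```

View pics/c1.png

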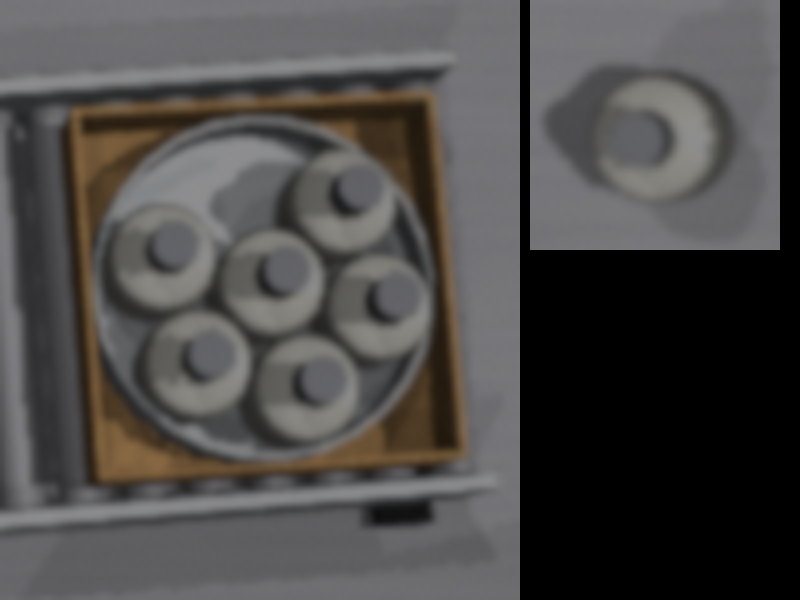

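Caps refined from the crop: spare (212,302.6). In the tin: (428,186.5), centre (456.2,192.8), (474,172.5), (483.5,199.2), (465,220.2), (437.5,213.8). The rim centre is at about (451.5,197.3), and the gap is up and to the left of it.

```bash
cat >> h.py <<'E'
def plan(p,yaw=None):
    "shift in tool axes (cm) and turn to reach p, tool down at yaw"
    o=get_obs(); R=toolR(o); yaw=o['ee_rot'][2] if yaw is None else yaw
    T=Rn.from_euler('xyz',[np.pi,0,yaw]).as_matrix()
    print('at',o['tool_pos'].round(4),o['ee_rot'].round(3),'t',round(o['time'],2),'F',o['wrist_force'].round(1),'w',round(o['width'],4))
    print('shift cm',(R.T@(np.array(p)-o['tool_pos'])*100).round(2),'turn',Rn.from_matrix(R.T@T).as_rotvec().round(3))
E
python3 - <<'E'
from h import *
import bench; print([d for d in dir(bench) if not d.startswith('__')]); print(getattr(bench,'hold_point_z',None), {k for k in get_obs()})
s=onz('top',[(212,302.6)],.084)[0]; 
B=onz('top',[(428,186.5),(456.2,192.8),(474,172.5),(483.5,199.2),(465,220.2),(437.5,213.8)],.150)
t=onz('top',[(451.5,197.3)],.098)[0]
print(s,'\n',B.round(4),'\n',t, 'dists', np.linalg.norm(B-B[1],axis=1).round(4))
d=B[1]-B[4]; th=np.arctan2(d[1],d[0]);
d2=B[[0,2]].mean(0)-B[1]; print(th, np.arctan2(d2[1],d2[0]), 'gap',t[:2]+.0515*np.array([np.cos(th),np.sin(th)]),B[1,:2]+.0515*np.array([np.cos(th),np.sin(th)]))
plan([s[0],s[1],.2])
E
```

```text
['IKError', 'calibration', 'close_job', 'get_obs', 'hold_point_z', 'snapshot']
0.0188 {'tool_pos', 'qvel', 'wrist_torque', 'joint_positions', 'joint_torque', 'width', 'time', 'wrist_force', 'ee_rot'}
[0.40000458 0.27459167 0.084     ] 
 [[ 0.6018 -0.1202  0.15  ]
 [ 0.5901 -0.1705  0.15  ]
 [ 0.6266 -0.2045  0.15  ]
 [ 0.5783 -0.2198  0.15  ]
 [ 0.5411 -0.1846  0.15  ]
 [ 0.5529 -0.1356  0.15  ]] 
 [ 0.58981846 -0.17246306  0.098     ] dists [0.0517 0.     0.0499 0.0506 0.0511 0.051 ]
0.28048416721086544 0.32825703983756693 gap [ 0.63930592 -0.15820678] [ 0.63960463 -0.15625251]
at [ 0.2424 -0.4931  0.2044] [-3.14  -0.     0.457] t 0.1 F [-0.9 -0.1  0.5] w 0.0941
shift cm [ 48.01 -61.95   0.58] turn [-0.002 -0.     0.   ]
```

step_arm(increments="2.8 -3.65 0 0 0 0;2.8 -3.65 0 0 0 0;2.8 -3.65 0 0 0 0;2.8 -3.65 0 0 0 0;2.8 -3.65 0 0 0 0")

```text
time: 0.6
tool_pos: [0.2875, -0.2661, 0.2049]
ee_rot: [-3.141, -0.0, 0.456]
wrist_force: [2.1, 0.2, 1.0]
width: 0.0944
```

step_arm(increments="2.8 -3.65 0 0 0 0;2.8 -3.65 0 0 0 0;2.8 -3.65 0 0 0 0;2.8 -3.65 0 0 0 0;2.8 -3.65 0 0 0 0")

```text
time: 1.1
tool_pos: [0.3326, -0.0408, 0.2052]
ee_rot: [3.141, -0.0, 0.456]
wrist_force: [0.7, -0.2, 0.6]
width: 0.0941
```

step_arm(increments="2.8 -3.65 0 0 0 0;2.8 -3.65 0 0 0 0;2.8 -3.65 0 0 0 0;2.8 -3.65 0 0 0 0;2.8 -3.65 0 0 0 0")

```text
time: 1.6
tool_pos: [0.3777, 0.185, 0.2052]
ee_rot: [3.141, 0.0, 0.457]
wrist_force: [1.0, -0.1, 0.5]
width: 0.0945
```

step_arm(increments="2.8 -3.65 0 0 0 0;2.8 -3.65 0 0 0 0;0 0 0 0 0 0;0 0 0 0 0 0")

```text
time: 2.0
tool_pos: [0.3956, 0.2735, 0.2044]
ee_rot: [3.141, 0.003, 0.459]
wrist_force: [0.2, -0.0, -0.2]
width: 0.094
```

```bash
python3 - <<'E'
from h import *
plan([.4,.2746,.13])
P=campose('wrist'); print(proj('wrist',[[.4,.2746,.084],[.4,.2746,0]],P).round(0))
save('wrist','w1.png')
E
```

```text
at [0.3956 0.2735 0.2044] [3.141e+00 3.000e-03 4.590e-01] t 2.0 F [ 0.2 -0.  -0.2] w 0.094
shift cm [0.47 0.09 7.44] turn [0.001 0.003 0.   ]
[[314. 231.]
 [314. 212.]]
```

View pics/w1.png

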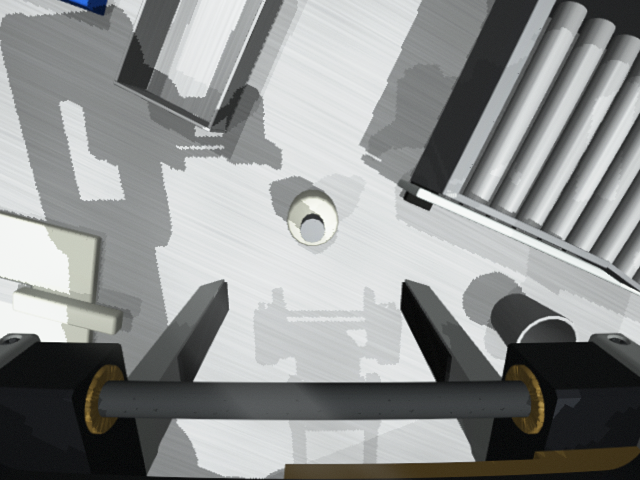

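The wrist view shows the spare's cap at (312.5,229), against a predicted (314,231), so the two agree within 2 mm.

```bash
python3 - <<'E'
from h import *
p=onz('wrist',[(312.5,229)],.084)[0]; print(p); plan([p[0],p[1],.061],.30)
E
```

```text
[0.40134716 0.27541807 0.084     ]
at [0.3957 0.2727 0.2048] [3.141e+00 2.000e-03 4.570e-01] t 2.05 F [ 0.  -0.2  0.3] w 0.0937
shift cm [ 6.500e-01 -1.000e-02  1.438e+01] turn [0.001 0.002 0.157]
```

step_arm(increments="0.6 0 2 0 0 0;0 0 4 0 0 0;0 0 4 0 0 0;0 0 3 0 0 0;0 0 1.4 0 0 0", claw=-0.2)

```text
time: 2.55
tool_pos: [0.3996, 0.2731, 0.0585]
ee_rot: [3.141, 0.005, 0.454]
wrist_force: [-0.4, -0.1, -1.0]
width: 0.058
```

step_arm(increments="0 0 0 0 0 0;0 0 0 0 0 0")

```text
time: 2.75
tool_pos: [0.4026, 0.2756, 0.0631]
ee_rot: [3.141, -0.003, 0.456]
wrist_force: [-0.4, -0.2, -0.2]
width: 0.0561
```

step_arm(increments="0 0 0 0 0 0;0 0 0 0 0 0;0 0 0 0 0 0;0 0 0 0 0 0;0 0 0 0 0 0", claw=1)

```text
time: 3.25
tool_pos: [0.4016, 0.276, 0.0617]
ee_rot: [-3.142, -0.0, 0.457]
wrist_force: [0.9, -0.1, -0.4]
width: 0.0212
```

step_arm(increments="0 0 -1 0 0 0;0 0 -3 0 0 0;0 0 -4 0 0 0;0 0 -4 0 0 0.08;0 0 -4 0 0 0.08")

```text
time: 3.75
tool_pos: [0.4012, 0.2757, 0.2235]
ee_rot: [3.142, -0.0, 0.294]
wrist_force: [-0.4, 1.0, -0.3]
width: 0.0216
```

step_arm(increments="0 0 -2 0 0 0;0 0 0 0 0 0;0 0 0 0 0 0")

```text
time: 4.05
tool_pos: [0.4013, 0.2758, 0.2412]
ee_rot: [3.141, 0.0, 0.297]
wrist_force: [-0.5, 0.0, -1.0]
width: 0.0213
```

```bash
python3 - <<'E'
from h import *
plan([.6395,-.157,.24],.30)
E
```

```text
at [0.4013 0.2758 0.2412] [3.141 0.    0.297] t 4.05 F [-0.5  0.  -1. ] w 0.0213
shift cm [10.11 48.35  0.12] turn [ 0.     0.    -0.003]
```

step_arm(increments="0.3 1.5 0 0 0 0;0.6 3 0 0 0 0;0.6 3 0 0 0 0;0.6 3 0 0 0 0;0.6 3 0 0 0 0")

```text
time: 4.55
tool_pos: [0.466, 0.1534, 0.2385]
ee_rot: [-3.141, 0.005, 0.297]
wrist_force: [-0.3, -0.0, 0.1]
width: 0.0215
```

step_arm(increments="0.6 3 0 0 0 0;0.6 3 0 0 0 0;0.6 3 0 0 0 0;0.6 3 0 0 0 0;0.6 3 0 0 0 0")

```text
time: 5.05
tool_pos: [0.5386, 0.0189, 0.2383]
ee_rot: [-3.14, 0.005, 0.297]
wrist_force: [0.4, 0.6, 0.2]
width: 0.0213
```

step_arm(increments="0.6 3 0 0 0 0;0.6 3 0 0 0 0;0.6 3 0 0 0 0;0.6 3 0 0 0 0;0.6 3 0 0 0 0")

```text
time: 5.55
tool_pos: [0.6112, -0.1155, 0.2381]
ee_rot: [-3.139, 0.005, 0.297]
wrist_force: [0.8, -0.1, 0.5]
width: 0.0215
```

step_arm(increments="0.6 3 0 0 0 0;0.5 1.5 0 0 0 0;0 0 0 0 0 0;0 0 0 0 0 0;0 0 0 0 0 0")

```text
time: 6.05
tool_pos: [0.6349, -0.1533, 0.2406]
ee_rot: [-3.14, 0.001, 0.298]
wrist_force: [-1.4, -0.4, -0.5]
width: 0.0216
```

```bash
python3 - <<'E'
from h import *
plan([.6395,-.157,.24],.30)
P=campose('wrist'); print(proj('wrist',[[.6395,-.157,.066],[.5901,-.171,.15]],P).round(0))
save('wrist','w2.png'); save('top','t2.png')
E
```

```text
at [ 0.6349 -0.1533  0.2406] [-3.14e+00  1.00e-03  2.98e-01] t 6.05 F [-1.4 -0.4 -0.5] w 0.0216
shift cm [0.33 0.49 0.06] turn [-0.001  0.001 -0.002]
[[318. 219.]
 [317. 302.]]
```

View pics/w2.png

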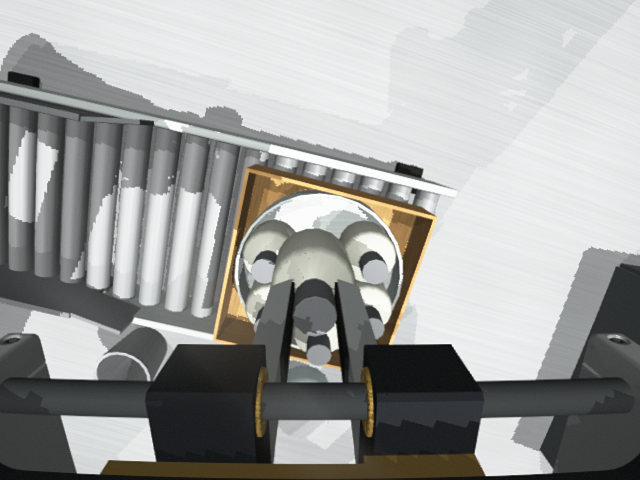

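The wrist view shows the two neighbours' caps at about (264,268) and (374,264). The tin rim is visible at about (236,272), (320,191) and (403,265), and the gap between them is free.

```bash
python3 - <<'E'
from h import *
import numpy as np
P=campose('wrist')
N=onz('wrist',[(264,268),(374,264)],.150,P); print('nb',N.round(4), np.linalg.norm(N[0]-N[1]))
m=N.mean(0)[:2]; v=(N[1]-N[0])[:2]; v/=np.linalg.norm(v); n=np.array([-v[1],v[0]]); n=n if n[0]>0 else -n
print('gap from nb', m+n*.02575, 'yaw',np.arctan2(n[1],n[0]))
im=cv2.imread('pics/w2.png'); h=cv2.cvtColor(im,cv2.COLOR_BGR2HSV)
br=cv2.inRange(h,(8,90,50),(22,255,255)); br[:150]=0; br[380:]=0
# tin outer rim: scan from the carton corners inwards along rays from the rough centre
from scipy.optimize import least_squares
c0=np.array([320.,262.]); pts=[]
for a in np.radians(np.r_[-175:-5:5]):
    for r in np.arange(60,110,.5):
        x,y=c0+r*np.array([np.cos(a),np.sin(a)])
        if br[int(round(y)),int(round(x))]: pts.append((x-.5*np.cos(a),y-.5*np.sin(a)));break
W=onz('wrist',pts,.098,P)[:,:2]
f=least_squares(lambda q:np.hypot(*(W-q).T)-.081,[.59,-.17],loss='soft_l1',f_scale=.001)
print(len(W),'tin',f.x,(f.fun*1000).round(1))
t=f.x; d=m+n*.02575-t; print('gap dist from tin',np.hypot(*d)); print('gap2',t+.0515*n)
E
```

```text
nb [[ 0.6064 -0.1217  0.15  ]
 [ 0.6354 -0.2048  0.15  ]] 0.08801068494873507
gap from nb [ 0.64523837 -0.15473289] yaw 0.3353903314848709
34 tin [ 0.59373051 -0.17121856] [-0.7 -0.7 -0.1 -1.9 -1.7 -1.1 -1.  -0.5  0.5  0.5  0.9  1.6  1.4  2.
  2.9  1.9  2.2  0.1 -0.3 -1.2 -1.3 -1.5 -0.5 -0.   0.8  0.2  0.  -1.1
 -0.5 -0.8 -0.8 -0.2 -0.1  0.4]
gap dist from tin 0.054081756318952574
gap2 [ 0.64236103 -0.15426796]
```

```bash
python3 - <<'E'
from h import *
o=get_obs();p=o['tool_pos'];print(proj('wrist',[[p[0],p[1],p[2]+.0223]]))
plan([.6425,-.155,.185],.33)
E
```

```text
[[311.3371416  313.44971773]]
at [ 0.6352 -0.1533  0.2416] [-3.141  0.     0.298] t 6.15 F [ 0.2  0.  -0.6] w 0.0211
shift cm [0.65 0.38 5.66] turn [-0.     0.    -0.032]
```

step_arm(increments="0.6 0.4 1 0 0 -0.03;0 0 2 0 0 0;0 0 1.6 0 0 0;0 0 1 0 0 0;0 0 0 0 0 0")

```text
time: 6.65
tool_pos: [0.6416, -0.156, 0.1828]
ee_rot: [-3.139, 0.003, 0.328]
wrist_force: [-0.3, 0.6, -1.1]
width: 0.0212
```

step_arm(increments="0 0 0 0 0 0;0 0 0 0 0 0")

```text
time: 6.85
tool_pos: [0.6431, -0.1567, 0.1869]
ee_rot: [3.14, -0.002, 0.327]
wrist_force: [0.7, -0.4, -1.7]
width: 0.0217
```

```bash
python3 - <<'E'
from h import *
plan([.6425,-.155,.185],.33)
a=save('wrist','w3.png'); b=save('side','s3.png')
w=cv2.imread('pics/w3.png')[150:400,200:440]; s=cv2.imread('pics/s3.png')[90:210,280:420]
o=np.zeros((500,800,3),np.uint8); w=cv2.resize(w,None,fx=1.8,fy=1.8,interpolation=cv2.INTER_CUBIC); s=cv2.resize(s,None,fx=2.6,fy=2.6,interpolation=cv2.INTER_CUBIC)
o[:w.shape[0],:w.shape[1]]=w; o[:s.shape[0],434:434+s.shape[1]]=s; cv2.imwrite('pics/c3.png',o)
o=get_obs();p=o['tool_pos'];print('w',proj('wrist',[[p[0],p[1],p[2]+.0223]]),'s',proj('side',[[p[0],p[1],p[2]-.0617],[p[0],p[1],p[2]+.0223],[.6064,-.1217,.15],[.6354,-.2048,.15],[.5901,-.1705,.15]]).round(1))
E
```

```text
at [ 0.6431 -0.1567  0.1869] [ 3.14e+00 -2.00e-03  3.27e-01] t 6.85 F [ 0.7 -0.4 -1.7] w 0.0217
shift cm [-0.01 -0.18  0.19] turn [ 0.002 -0.002 -0.003]
w [[311.4541885  313.29096351]] s [[320.7 147.4]
 [321.2 116.5]
 [328.1 151. ]
 [333.1 128.9]
 [344.1 141.8]]
```

View pics/c3.png

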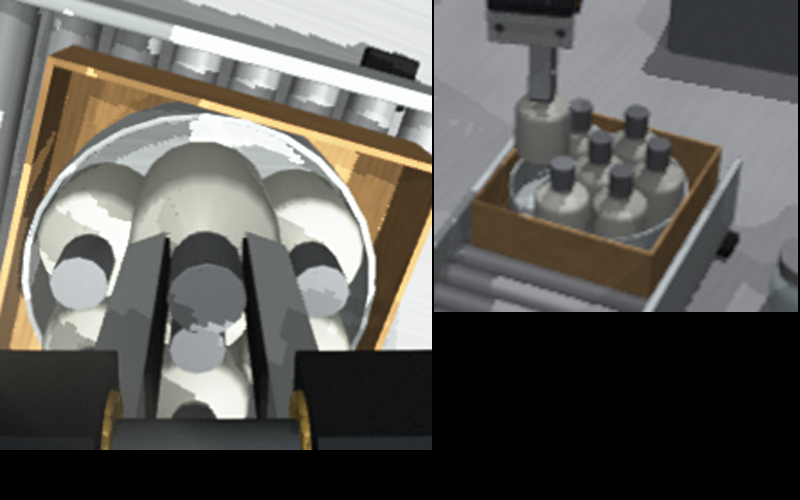

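Wrist crop: the held cap top is at (315,313). The neighbour caps are at (244,308) and (378,312), and the centre cap at (310,345). The side crop shows the bottle hanging upright above the gap.

```bash
python3 - <<'E'
from h import *
P=campose('wrist'); o=get_obs(); R=toolR(o); p=o['tool_pos']
H=onz('wrist',[(315,312.8)],p[2]+.0223,P)[0]
for du in (0,3.5):
    N=onz('wrist',np.array([(243.9,307.8),(377.8,312.2),(310,345)])-[du,0],.150,P)
    T=(N-p)@R*1000; Hh=((H-p)@R*1000)*(du==0)
    v=T[1]-T[0]; L=np.linalg.norm(v[:2]); n=np.array([v[1],-v[0]])/L; n=n*np.sign(n[0])
    g=T[:2,:2].mean(0)+n*25.75
    print('held',Hh.round(1),'nb tool mm',T.round(1).tolist(),L,'gap',g.round(1),'rel held',(g-Hh[:2]).round(1),'from centre',(T[2,:2]+n*51.5-Hh[:2]).round(1),np.arctan2(*n[::-1]))
E
```

```text
held [  0.3   1.7 -22.3] nb tool mm [[-26.2, -45.1, 36.7], [-29.6, 43.7, 36.9], [-54.2, -1.5, 36.8]] 88.84703232984458 gap [-2.2  0.3] rel held [-2.5 -1.5] from centre [-3.1 -1.3] 0.038231299455082475
held [ 0.  0. -0.] nb tool mm [[-26.2, -47.4, 36.7], [-29.6, 41.3, 36.9], [-54.2, -3.9, 36.8]] 88.83630310227153 gap [-2.2 -2.1] rel held [-2.2 -2.1] from centre [-2.8 -1.9] 0.038039589757008135
```

step_arm(increments="-0.25 -0.15 0 0 0 0;0 0 0.5 0 0 0;0 0 0.5 0 0 0;0 0 0.5 0 0 0;0 0 0.5 0 0 0")

```text
time: 7.45
tool_pos: [0.6403, -0.1562, 0.1655]
ee_rot: [3.14, -0.002, 0.327]
wrist_force: [0.9, 0.1, 0.4]
width: 0.0214
```

step_arm(increments="0 0 0.5 0 0 0;0 0 0.5 0 0 0;0 0 0.5 0 0 0;0 0 0 0 0 0;0 0 0 0 0 0")

```text
time: 7.95
tool_pos: [0.6393, -0.1558, 0.1498]
ee_rot: [-3.141, 0.001, 0.327]
wrist_force: [0.5, -0.5, -1.3]
width: 0.0212
```

step_arm(increments="0 0 0.4 0 0 0;0 0 0.4 0 0 0;0 0 0.4 0 0 0;0 0 0 0 0 0;0 0 0 0 0 0")

```text
time: 8.45
tool_pos: [0.6394, -0.1558, 0.1381]
ee_rot: [-3.141, 0.001, 0.327]
wrist_force: [0.7, 1.3, -0.9]
width: 0.0211
```

step_arm(increments="0 0 0.3 0 0 0;0 0 0.2 0 0 0;0 0 0 0 0 0;0 0 0 0 0 0")

```text
time: 8.85
tool_pos: [0.6395, -0.1559, 0.1333]
ee_rot: [-3.141, 0.0, 0.327]
wrist_force: [-0.4, 0.3, -1.1]
width: 0.0216
```

step_arm(increments="0 0 0.2 0 0 0;0 0 0 0 0 0;0 0 0 0 0 0")

```text
time: 9.15
tool_pos: [0.6396, -0.1559, 0.1314]
ee_rot: [-3.142, 0.0, 0.327]
wrist_force: [0.6, -0.2, -1.0]
width: 0.0212
```

Expecting the floor at TCP z of about 0.127–0.128.

step_arm(increments="0 0 0.2 0 0 0;0 0 0 0 0 0;0 0 0 0 0 0")

```text
time: 9.45
tool_pos: [0.6396, -0.1559, 0.1293]
ee_rot: [-3.142, 0.0, 0.327]
wrist_force: [0.6, -0.0, -1.7]
width: 0.0214
```

step_arm(increments="0 0 0.1 0 0 0;0 0 0 0 0 0;0 0 0 0 0 0")

```text
time: 9.75
tool_pos: [0.6396, -0.1559, 0.1284]
ee_rot: [3.142, 0.0, 0.327]
wrist_force: [0.2, 0.1, -0.4]
width: 0.0212
```

step_arm(increments="0 0 0.1 0 0 0;0 0 0 0 0 0;0 0 0 0 0 0")

```text
time: 10.05
tool_pos: [0.6397, -0.156, 0.1277]
ee_rot: [3.141, -0.0, 0.327]
wrist_force: [-0.6, 0.2, -0.3]
width: 0.021
```

step_arm(increments="0 0 0.1 0 0 0;0 0 0 0 0 0;0 0 0 0 0 0")

```text
time: 10.35
tool_pos: [0.6399, -0.1559, 0.1276]
ee_rot: [3.141, -0.001, 0.327]
wrist_force: [-1.3, 0.4, 4.6]
width: 0.0214
```

step_arm(increments="0 0 0 0 0 0")

```text
time: 10.45
tool_pos: [0.6399, -0.1559, 0.1276]
ee_rot: [3.141, -0.001, 0.327]
wrist_force: [-0.9, 0.8, 5.6]
width: 0.0219
```

```bash
python3 -c "
from h import *
plan([.64,-.156,.127])"
```

```text
at [ 0.6399 -0.1559  0.1276] [ 3.141e+00 -1.000e-03  3.270e-01] t 10.45 F [-0.9  0.8  5.6] w 0.0219
shift cm [0.   0.01 0.06] turn [ 0.001 -0.001 -0.   ]
```

Contact with about 5 N at the floor height. Releasing gently, with a partial opening.

step_arm(increments="0 0 0 0 0 0;0 0 0 0 0 0;0 0 0 0 0 0;0 0 0 0 0 0;0 0 0 0 0 0", claw=0.2)

```text
time: 10.95
tool_pos: [0.6395, -0.156, 0.126]
ee_rot: [-3.141, 0.001, 0.327]
wrist_force: [-0.0, 0.3, -0.7]
width: 0.0378
```

step_arm(increments="0 0 -0.5 0 0 0;0 0 -1 0 0 0;0 0 -3 0 0 0;0 0 -4 0 0 0;0 0 -4 0 0 0")

```text
time: 11.45
tool_pos: [0.6394, -0.1559, 0.2535]
ee_rot: [3.141, -0.0, 0.327]
wrist_force: [0.3, 0.0, 1.8]
width: 0.0377
```

```bash
python3 - <<'E'
from h import *
plan([.602,-.35,.25],1.645)
a=save('top','t4.png'); b=save('wrist','w4.png')
w=cv2.imread('pics/w4.png')[::1,:]; s=cv2.imread('pics/t4.png')[120:290,230:520]
o=np.zeros((600,800,3),np.uint8); w=cv2.resize(w[80:400,140:480],None,fx=.9,fy=.9); s=cv2.resize(s,None,fx=2.7,fy=2.7,interpolation=cv2.INTER_CUBIC)[:,:800]
w=w[:600-s.shape[0]] if w.shape[0]+s.shape[0]>600 else w
o[:s.shape[0],:s.shape[1]]=s; cv2.imwrite('pics/c4.png',o[:s.shape[0]])
print(s.shape)
E
```

```text
at [ 0.6394 -0.1559  0.2535] [ 3.141 -0.     0.327] t 11.45 F [0.3 0.  1.8] w 0.0377
shift cm [-9.77 17.19  0.35] turn [ 0.     0.    -1.318]
(459, 783, 3)
```

View pics/w4.png

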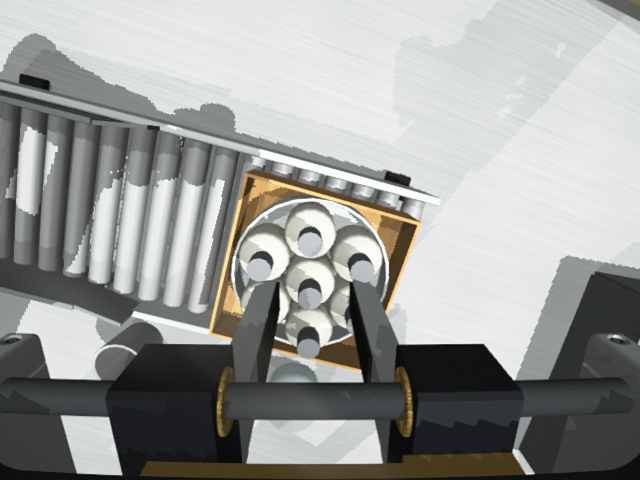

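The wrist view shows all seven bottles in the tin. The spare's cap at (310,241) fills the gap, upright and in the pattern. Next I go behind the carton, turn the jaws across the track and open wide.

step_arm(increments="-1.78 3.18 0 0 0 0;-1.78 3.18 0 0 0 0;-1.78 3.18 0 0 0 0;-1.78 3.18 0 0 0 0;-1.78 3.18 0 0 0 0", claw=-1)

```text
time: 12.05
tool_pos: [0.6059, -0.3364, 0.2516]
ee_rot: [3.141, -0.0, 0.327]
wrist_force: [0.7, -0.3, -0.6]
width: 0.074
```

step_arm(increments="0 0 0 0 0 -0.146;0 0 0 0 0 -0.146;0 0 0 0 0 -0.146;0 0 0 0 0 -0.146;0 0 0 0 0 -0.146")

```text
time: 12.55
tool_pos: [0.6063, -0.3351, 0.2515]
ee_rot: [-3.142, 0.0, 1.063]
wrist_force: [0.1, -0.9, 0.6]
width: 0.0942
```

step_arm(increments="0 0 0 0 0 -0.146;0 0 0 0 0 -0.146;0 0 0 0 0 -0.146;0 0 0 0 0 -0.146;0 0 0 0 0 0")

```text
time: 13.05
tool_pos: [0.6063, -0.3351, 0.2515]
ee_rot: [-3.142, 0.0, 1.64]
wrist_force: [-0.5, -0.9, -0.9]
width: 0.0939
```

```bash
python3 - <<'E'
from h import *
plan([.606,-.335,.078],1.645)
P=campose('wrist')
im=save('wrist','w5.png')
print(proj('wrist',[[.606,-.258,.11],[.52,-.258,.11],[.69,-.258,.11]],P).round(0))
E
```

```text
at [ 0.6063 -0.3351  0.2515] [-3.142  0.     1.64 ] t 13.05 F [-0.5 -0.9 -0.9] w 0.0939
shift cm [ 1.000e-02 -3.000e-02  1.735e+01] turn [-0.     0.    -0.005]
[[320. 143.]
 [221. 136.]
 [417. 150.]]
```

View pics/w5.png

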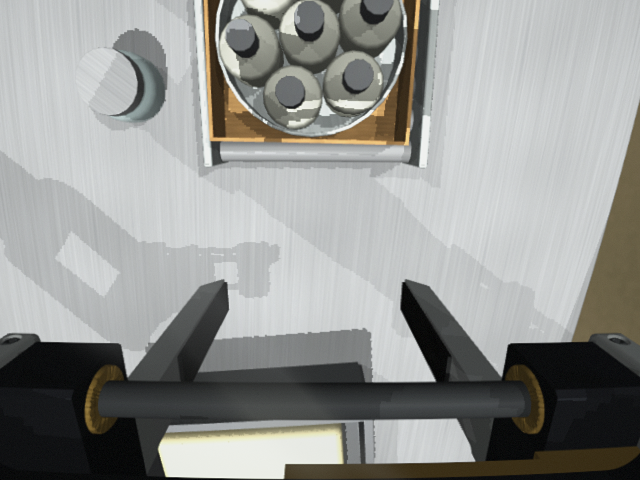

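The carton's back edge is at row 142, columns 212–413, so the tool is centred (about 312) and square. The dark tray behind is clear. Descending behind the carton.

step_arm(increments="1 0 4 0 0 0;1 0 4 0 0 0;0 0 4 0 0 0;0 0 3.3 0 0 0;0 0 2 0 0 0")

```text
time: 13.6
tool_pos: [0.6033, -0.3139, 0.0745]
ee_rot: [-3.137, -0.003, 1.638]
wrist_force: [0.9, 0.3, -0.1]
width: 0.0941
```

step_arm(increments="0.8 0 0 0 0 0;0.8 0 0 0 0 0;0.8 0 0 0 0 0;0.8 0 0 0 0 0;0.4 0 0 0 0 0")

```text
time: 14.1
tool_pos: [0.6033, -0.2784, 0.0805]
ee_rot: [3.139, 0.002, 1.642]
wrist_force: [-0.3, 0.1, 0.1]
width: 0.0942
```

step_arm(increments="0.3 0 0 0 0 0;0.3 0 0 0 0 0;0.3 0 0 0 0 0;0.3 0 0 0 0 0;0.3 0 0 0 0 0")

```text
time: 14.6
tool_pos: [0.6014, -0.2647, 0.0784]
ee_rot: [3.142, 0.001, 1.64]
wrist_force: [0.8, -0.9, -0.8]
width: 0.0939
```

step_arm(increments="0.3 0 0 0 0 0;0.4 0 0 0 0 0;0.5 0 0 0 0 0;0.5 0 0 0 0 0;0.5 0 0 0 0 0")

```text
time: 15.1
tool_pos: [0.5999, -0.2418, 0.0784]
ee_rot: [3.141, -0.0, 1.641]
wrist_force: [0.7, -0.2, -0.5]
width: 0.094
```

step_arm(increments="0.6 0 0 0 0 0;0.6 0 0 0 0 0;0.6 0 0 0 0 0;0.6 0 0 0 0 0;0.6 0 0 0 0 0")

```text
time: 15.6
tool_pos: [0.5978, -0.2118, 0.0786]
ee_rot: [3.141, 0.0, 1.641]
wrist_force: [0.8, -1.0, -0.2]
width: 0.0937
```

step_arm(increments="0.6 0 0 0 0 0;0.6 0 0 0 0 0;0.6 0 0 0 0 0;0.6 0 0 0 0 0;0.6 0 0 0 0 0")

```text
time: 16.1
tool_pos: [0.5957, -0.182, 0.0786]
ee_rot: [3.141, 0.0, 1.641]
wrist_force: [1.1, -1.2, -0.4]
width: 0.0939
```

step_arm(increments="0.6 0 0 0 0 0;0.6 0 0 0 0 0;0.6 0 0 0 0 0;0.6 0 0 0 0 0;0.6 0 0 0 0 0")

```text
time: 16.6
tool_pos: [0.5936, -0.1521, 0.0786]
ee_rot: [3.141, 0.0, 1.641]
wrist_force: [2.0, -1.5, 0.4]
width: 0.094
```

step_arm(increments="0.6 0 0 0 0 0;0.6 0 0 0 0 0;0.6 0 0 0 0 0;0.6 0 0 0 0 0;0.6 0 0 0 0 0")

```text
time: 17.1
tool_pos: [0.5915, -0.1222, 0.0786]
ee_rot: [3.141, 0.0, 1.641]
wrist_force: [1.0, -1.3, -0.4]
width: 0.0946
```

step_arm(increments="0.6 0 0 0 0 0;0.6 0 0 0 0 0;0.6 0 0 0 0 0;0.6 0 0 0 0 0;0.6 0 0 0 0 0")

```text
time: 17.6
tool_pos: [0.5893, -0.0923, 0.0785]
ee_rot: [-3.142, 0.0, 1.641]
wrist_force: [1.1, -0.8, -0.5]
width: 0.094
```

```bash
python3 - <<'E'
from h import *
plan([.58,.022,.078],1.642)
save('side','s6.png'); t=save('top','t6.png')
s=cv2.imread('pics/s6.png')[90:320,200:430];t=cv2.imread('pics/t6.png')[120:290,230:520]
s=cv2.resize(s,(400,400));t=cv2.resize(t,(400,234)); o=np.zeros((400,800,3),np.uint8);o[:,:400]=s;o[:234,400:]=t;cv2.imwrite('pics/c6.png',o)
E
```

```text
at [ 0.5893 -0.0923  0.0785] [-3.142  0.     1.641] t 17.6 F [ 1.1 -0.8 -0.5] w 0.094
shift cm [11.46 -0.13  0.05] turn [-0.     0.    -0.001]
```

View pics/c6.png

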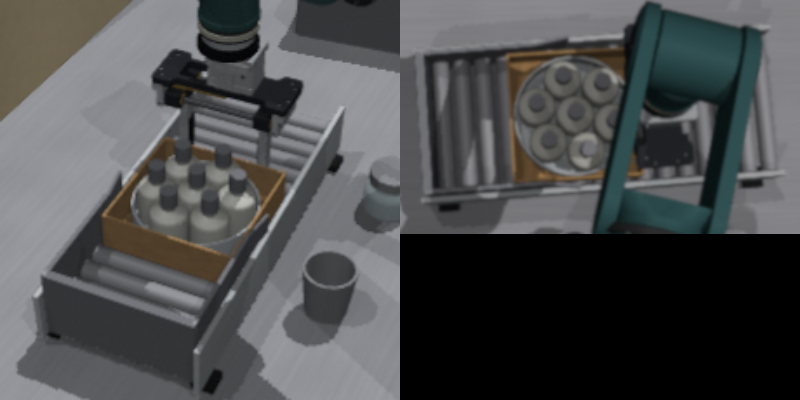

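The side view shows the carton square and entering the bay, with all seven bottles upright. Continuing.

step_arm(increments="0.6 0 0 0 0 0;0.6 0 0 0 0 0;0.6 0 0 0 0 0;0.6 0 0 0 0 0;0.6 0 0 0 0 0")

```text
time: 18.2
tool_pos: [0.5869, -0.0622, 0.0781]
ee_rot: [-3.141, -0.0, 1.641]
wrist_force: [0.1, -1.5, -0.4]
width: 0.0936
```

step_arm(increments="0.6 0 0 0 0 0;0.6 0 0 0 0 0;0.6 0 0 0 0 0;0.6 0 0 0 0 0;0.6 0 0 0 0 0")

```text
time: 18.7
tool_pos: [0.5855, -0.0325, 0.0786]
ee_rot: [3.141, 0.0, 1.641]
wrist_force: [1.0, -3.0, -0.6]
width: 0.0943
```

step_arm(increments="0.6 0 0 0 0 0;0.6 0 0 0 0 0;0.5 0 0 0 0 0;0.5 0 0 0 0 0;0.4 0 0 0 0 0")

```text
time: 19.2
tool_pos: [0.5838, -0.0066, 0.0788]
ee_rot: [3.141, 0.0, 1.641]
wrist_force: [2.3, -2.8, 0.4]
width: 0.0941
```

step_arm(increments="0.3 0 0 0 0 0;0.3 0 0 0 0 0;0.3 0 0 0 0 0;0.3 0 0 0 0 0;0.3 0 0 0 0 0")

```text
time: 19.7
tool_pos: [0.5827, 0.008, 0.0788]
ee_rot: [3.141, 0.001, 1.641]
wrist_force: [3.6, -3.5, 1.4]
width: 0.0942
```

step_arm(increments="0.2 0 0 0 0 0;0.2 0 0 0 0 0;0.2 0 0 0 0 0")

```text
time: 20.0
tool_pos: [0.5821, 0.0141, 0.0787]
ee_rot: [3.141, 0.0, 1.641]
wrist_force: [2.8, -2.6, 2.1]
width: 0.0939
```

step_arm(increments="0.2 0 0 0 0 0;0.2 0 0 0 0 0")

```text
time: 20.2
tool_pos: [0.5816, 0.0182, 0.0786]
ee_rot: [3.142, 0.0, 1.641]
wrist_force: [2.3, -2.9, 1.6]
width: 0.0938
```

step_arm(increments="0.2 0 0 0 0 0;0.2 0 0 0 0 0")

```text
time: 20.4
tool_pos: [0.582, 0.0191, 0.0787]
ee_rot: [3.14, 0.006, 1.639]
wrist_force: [4.2, -12.0, -0.1]
width: 0.094
```

step_arm(increments="0.2 0 0 0 0 0;0.2 0 0 0 0 0")

```text
time: 20.6
tool_pos: [0.582, 0.0191, 0.0788]
ee_rot: [3.141, 0.013, 1.637]
wrist_force: [4.4, -20.2, 0.5]
width: 0.094
```

The carton stopped firmly at 20 N, close to the expected end position. I back off and check.

step_arm(increments="-0.4 0 0 0 0 0;-0.6 0 0 0 0 0;-1 0 0 0 0 0;-2 0 0 0 0 0;-2 0 0 0 0 0")

```text
time: 21.1
tool_pos: [0.5841, -0.0333, 0.0776]
ee_rot: [-3.139, -0.002, 1.643]
wrist_force: [0.5, 0.2, 0.2]
width: 0.094
```

step_arm(increments="-3 0 -1 0 0 0;-3 0 -3 0 0 0;-3 0 -4 0 0 0;-4 0 -4 0 0 0;-4 0 -2 0 0 0")

```text
time: 21.6
tool_pos: [0.5973, -0.1989, 0.2173]
ee_rot: [3.138, -0.0, 1.643]
wrist_force: [1.2, 0.5, 1.1]
width: 0.0936
```

step_arm(increments="-4 0 0 0 0 0;-4 0 0 0 0 0;-2 0 0 0 0 0;0 0 0 0 0 0")

```text
time: 22.0
tool_pos: [0.6028, -0.3006, 0.2118]
ee_rot: [-3.139, -0.003, 1.638]
wrist_force: [0.5, -0.3, -1.0]
width: 0.0939
```

```bash
python3 - <<'E'
from h import *
plan([.582,.019,.078],1.642)
save('side','s7.png'); t=save('top','t7.png')
s=cv2.imread('pics/s7.png')[150:310,210:390];t=cv2.imread('pics/t7.png')[130:280,225:375]
s=cv2.resize(s,(400,356),interpolation=cv2.INTER_CUBIC);t=cv2.resize(t,(400,400),interpolation=cv2.INTER_CUBIC); o=np.zeros((400,800,3),np.uint8);o[:356,:400]=s;o[:,400:]=t;cv2.imwrite('pics/c7.png',o)
im=cv2.imread('pics/t7.png');m=cv2.inRange(cv2.cvtColor(im,cv2.COLOR_BGR2HSV),(8,90,50),(22,255,255)); m[:,:235]=0;m[:,400:]=0;m[:120]=0;m[285:]=0
r=cv2.minAreaRect(np.vstack([c for c in cv2.findContours(m,0,2)[0] if cv2.contourArea(c)>20])); W=onz('top',cv2.boxPoints(r),.11); print(r,W.round(4).tolist(),W.mean(0))
E
```

```text
at [ 0.6028 -0.3006  0.2118] [-3.139e+00 -3.000e-03  1.638e+00] t 22.0 F [ 0.5 -0.3 -1. ] w 0.0939
shift cm [31.99  0.11 13.46] turn [-0.003 -0.003 -0.004]
((297.7190246582031, 206.28543090820312), (95.38827514648438, 94.25743865966797), 86.18592071533203) [[0.6586, 0.2046, 0.11], [0.6677, 0.031, 0.11], [0.4923, 0.0222, 0.11], [0.4828, 0.1928, 0.11]] [0.5753249  0.11267359 0.11      ]
```

View pics/c7.png

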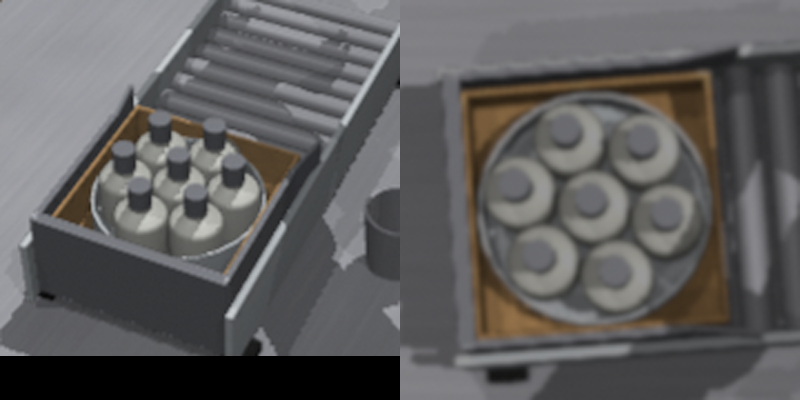

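The carton is flush against the end wall, square and level. All seven bottles are upright and the arm is clear.

```bash
python3 -c "
from h import *
print(close_job())"
```

```text
the job is handed in; nothing more can be done
None
```

The job is handed in: the spare bottle stands in the tin's empty place and the carton is home in the bay. `close_job()` gives no verdict, so I don't have a confirmed pass.

- **Bottle:** I took it by the cap and lowered it until the gripper felt about 5 N, at the expected floor height, then released it there. The wrist picture afterwards showed seven upright bottles in the hexagonal pattern.
- **Carton:** I pushed it with the open fingers at 60 mm/s or less. It stopped firmly at about 20 N, with the tool 3 mm short of my rough camera estimate of home, which is within that estimate's error.
- **Last checks:** The final side and top pictures show the carton flush with the end wall, square and level, with all bottles upright. The robot was about 0.3 m clear. I handed in at 22 s of simulated time.
- **Bystanders:** The beaker and jar stood where they started in the pictures that show them. I did not measure the mould again, but the arm never came near it.
- **Disagreement:** The top and wrist cameras put the empty place 3 to 6 mm apart. A closer wrist view, measured against the held cap, settled it to within about 1 mm of the top camera.

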